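# Thread the axle of the ribbon dispenser and hold it for the clip

### The job

The spool of ribbon already sits between the two wooden cheeks of the dispenser. Pick up the dispenser's steel axle by its flat black grip and thread it from the dispenser's left side, nose first, through the left brass bushing, the spool and the right bushing, until the clip groove near the nose stands clear outside the right bushing. The bushings are only pressed into the wood, so never push hard on the dispenser; leave the other things where they are, and finish still gripping the axle in place, so that I can snap the clip on.

Things in the scene. Friction and masses are not known exactly. Their poses are not given: they have to be found in the camera images.
- dispenser: Ribbon dispenser, screwed down: dark wooden base 96 (x) x 80 (y) x 12 mm, two arch-topped wooden cheeks 44 mm wide, 6 mm thick, 68 mm high, at y = +22..+28 (left) and -28..-22 mm (right), cut-off bar 33 mm high in front (-x). Origin: centre of the base's underside, z up. Both bushings lie on one axis along its y at x = 0, z = 46 mm. Turned up to 0.3 rad about z; its left side (+y) is free.
- entry_bushing (a point): Centre of the mouth of the left brass bushing, where the axle enters: on the bushing axis at y = +33 mm of the dispenser (5 mm outside the left cheek). Bore 14 mm, mouth flared to 20 mm over its outer 4 mm (24 mm over the rim); the axle moves along the dispenser's -y. The bushings stand pushes of up to 20 N. Axes as the dispenser's.
- far_bushing (a point): Centre of the outer face of the right bushing, on the same axis at y = -30 mm of the dispenser, where the nose comes out. Bore 14 mm; its flared mouth (20 mm) faces the spool at y = -18 mm. Axes as the dispenser's.
- spool: Loose spool of ribbon (60 g), 60 mm diameter, 28 mm wide, with a 20 mm bore, resting on two rollers of the dispenser between its cheeks. Origin: centre of the bore; bore along y, about 1.5 mm below the bushing axis. It has up to 6 mm of play along y either way.
- axle: Steel axle, 55-90 g, lying level. Origin: on its axis at the shoulder where rod and grip meet, 5 mm above the counter as it lies. Along -y a round rod, 10 mm diameter, 100 mm long, its last 12 mm tapered to a 3 mm nose; along +y a flat black grip 20 wide (x), 10 thick (z), 50 mm long. The nose points to -y of the robot within 0.45 rad. Fully home the shoulder meets the left bushing's rim.
- axle_nose (a point): Tip of the axle's nose, on its axis 100 mm from the shoulder (y = -100 mm of the axle). Axes as the axle's.
- axle_groove (a point): Middle of the 4 mm wide clip groove round the axle, on its axis 80 mm from the shoulder (y = -80 mm of the axle). Axes as the axle's. With the groove just clear of the right bushing the shoulder still stands about 15 mm off the rim of the left bushing.
- axle_grip (a point): Centre of the flat grip, where to take hold, on the axis 25 mm behind the shoulder (y = +25 mm of the axle); from above the fingers close across its 20 mm width (axle x). Axes as the axle's.
- tongs: Bystander, loose: steel tongs 196 x 38 x 14 mm, lying on the counter behind the axle. Origin: centre of the underside.
- ribbon_spare: Bystander, loose: spare spool of ribbon lying flat behind the dispenser, 60 mm diameter, 28 mm high. Origin: centre of the underside.
- cards: Bystander, loose: stack of cards 55 x 85 x 14 mm, right of the dispenser near the front edge. Origin: centre of the underside.
- stamp: Bystander, loose: date stamp 26 x 55 x 71 mm, standing behind the dispenser to the right. Origin: centre of the underside.
Mind the look-alikes: they are no part of the job. There is more than one size of the spool; the job needs the larger.

How it is judged:
By the outcome, as a careful person would: the job done as asked, in the order asked, and still so for the second after the job is handed in, while the arm keeps its last pose, push and grip.
It also fails if it takes over 38 s, if anything falls off the work surface, if the arm or the gripper's body presses on something with over 40 N, if the wrist force passes 120 N, or if a joint passes its speed limit or range.

### The arm

A 6-joint arm with a two-finger parallel gripper is mounted at the origin on a cart in front of the work surface, level with it; the furniture and walls round the work are solid. World frame = base frame: x ahead of the robot, y to its left, z up, the work surface at z = 0. Lengths are in m, angles in rad, forces in N, time in s.
With the tool pointing down it reaches from about 0.275 to 0.875 m from the base axis. Payload 12.5 kg.
Tool frame: the origin (TCP) lies on the centre line of the jaws, within the pads' length; the fingertips stand r.finger_overhang ahead of it and the grasp point (between the pads) lies 3 mm ahead of it (r.finger_overhang is the distance from the TCP to the fingertips, in m); z points along the fingers, y is the direction in which the jaws open and shut (so a half turn about z gives the same grasp; the last joint's range is limited). The gripper opens to 85 mm and grips with 20 to 120 N. Pads are 22 mm wide; open, the fingers measure 114 mm over their backs; the gripper's body (76 mm by 85 mm) begins 54 mm behind the grasp point. The pads swing forward as they close: fully open they stand 13 mm farther back than shut.
Start: joints at [1.259, 0.351, 1.652, -0, 1.139, -0.085], TCP at [0.124, 0.536, 0.253] pointing down, gripper open.
Joint ranges: [-2.75, 2.75], [-0.79, 2.1], [0.01, 2.65], [-1.57, 4.71], [0.07, 3.14], [-2.87, 2.87]. Speed limits (rad/s): [2.22, 2.22, 2.79, 3.14, 3.14, 3.14].

### API

Orientations are given as a unit quaternion [x, y, z, w].
In Python, from cell import r, optics gives the robot as it stands. The module is installed in compiled form; this text tells all that it offers. Calls block until the motion is done:
- r.move_to(position, orientation): joint-space move of the TCP to a pose.
- r.move_linear(position, rot=None, vel=0.15): straight line of the TCP; rot=None keeps the orientation; vel is the mean speed in m/s.
- r.set_joints(angles): joint-space move.
- r.set_gripper(opening, squeeze=None): opening from 0.0 (shut) to 1.0 (fully open); squeeze is the grip in N (None keeps the last); returns when the fingers have stopped.
- r.sleep(seconds).
- r.inverse_kinematics(position, orientation): joint angles nearest the present ones, or None.
- optics.get_image(name): name is "side" or "top"; returns a dict with "pixels" (400x640x3 uint8, red, green, blue), "depth" (400x640 float32, m along the optical axis (not along the pixel's ray), 0 where there is no reading), "fx", "fy", "cx", "cy" (pixels), "camera_from_world" (4x4, takes a point from world to camera coordinates). Camera axes: x right, y down, z forward; pixel columns grow to the right and rows downward; lengths in m; the calibration is good to about 2 mm. A picture is of the moment at which its call begins.
A pose or a line that the arm cannot do raises r.PlanningError and nothing moves.
- r.hand_in(): hands the job in, once; it reports no verdict.
Readings, each from a call of its own:
- r.current_t(): time.
- r.current_q(): joint angles.
- r.current_qvel(): joint speeds.
- r.current_effort(): joint torques, N m.
- r.current_tool_pos(): TCP position.
- r.current_ee_rot(): TCP orientation.
- r.current_contact_force(): force on the tool from outside, world axes, zero at the start.
- r.current_torque(): the same for the moment, N m.
- r.current_opening(): opening from 0.0 (shut) to 1.0 (fully open).
Only numpy, scipy, OpenCV 4.12 (cv2) and the standard library are available. Lean on these libraries where they do the work, as an engineer would, in place of code of your own. Each camera call takes 0.05 s, during which the arm holds its last target. There are 200 camera calls.

## Working session

There is one attempt and no reset: what is moved stays moved. The work goes in short steps, each a Python script; the robot and the scene stay as the last script left them, time stands still between calls to the robot, and variables do not carry over. Pictures are saved under pics/ and viewed, about 8 in all and at most 12, crops included, and the job is handed in when it is done.

```bash
mkdir -p pics
cat > h.py <<'E'
import numpy as np, cv2
from cell import r, optics
def snap(n):
    d=optics.get_image(n); np.savez(f'{n}.npz',**d); return d
def load(n): return dict(np.load(f'{n}.npz'))
def world(d,u,v,z=None):
    """pixel -> world; by depth, or on plane z"""
    T=np.linalg.inv(d['camera_from_world'])
    ray=np.array([(u-d['cx'])/d['fx'],(v-d['cy'])/d['fy'],1.])
    if z is None: return (T@np.r_[ray*d['depth'][int(round(v)),int(round(u))],1])[:3]
    dr=T[:3,:3]@ray; return T[:3,3]+dr*(z-T[2,3])/dr[2]
def pix(d,p):
    c=d['camera_from_world']@np.r_[p,1]; return c[0]/c[2]*d['fx']+d['cx'],c[1]/c[2]*d['fy']+d['cy']
def cloud(d):
    v,u=np.mgrid[:400,:640]; z=d['depth']
    P=np.stack([(u-d['cx'])/d['fx']*z,(v-d['cy'])/d['fy']*z,z,np.ones_like(z)],-1)@np.linalg.inv(d['camera_from_world']).T
    P=P[...,:3]; P[z==0]=np.nan; return P
def save(d,f,box=None,k=1):
    im=d['pixels'][...,::-1]
    if box: im=im[box[1]:box[3],box[0]:box[2]]
    cv2.imwrite('pics/'+f,cv2.resize(im,None,fx=k,fy=k,interpolation=cv2.INTER_CUBIC))
E
python3 - <<'E'
from h import *
for n in('top','side'):
    d=snap(n);save(d,n+'0.png');T=np.linalg.inv(d['camera_from_world']);print(n,d['fx'],T.round(3))
print(r.current_t(),r.finger_overhang,r.current_ee_rot(),r.current_contact_force())
E
```

```text
top 424.96995176635505 [[-0.029 -0.998  0.057  0.45 ]
 [-1.     0.03   0.01   0.097]
 [-0.012 -0.057 -0.998  0.927]
 [ 0.     0.     0.     1.   ]]
side 493.4173817355038 [[ 0.692 -0.45   0.564 -0.156]
 [-0.721 -0.454  0.523 -0.512]
 [ 0.02  -0.769 -0.639  0.829]
 [ 0.     0.     0.     1.   ]]
0.1 0.022 [ 1.13152556e-01  9.93577497e-01 -4.94408061e-04 -1.12542803e-04] [0.74155023 0.58097145 0.09529201]
```

View pics/top0.png

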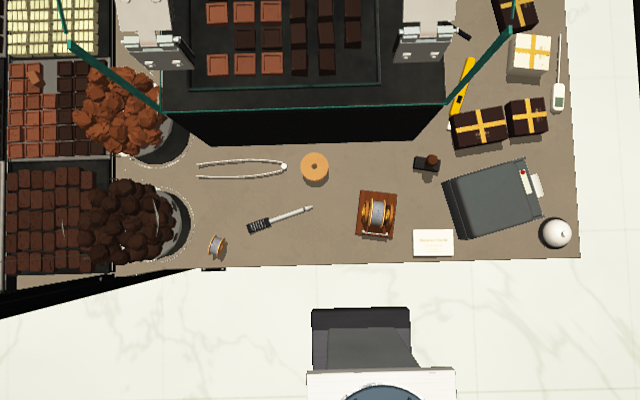

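View pics/side0.png

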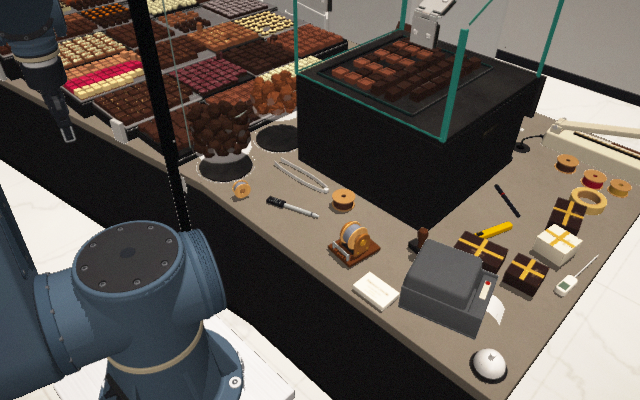

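The top view shows the axle with its black grip at (259,223), rod to the nose at (313,208). The dispenser is at (376,214), the small look-alike spool at (217,247), the spare at (314,166) and the tongs at (240,168). Possible mix-ups for the axle are the tongs (240,168), the black pen by the case and the thermometer (558,95). Only (280,217) has a flat black grip plus a rod. Next I'll make close crops and the geometry fit.

Run:
```python
from h import *
d=load('top'); a=d['pixels'][...,::-1][195:245,235:325]; b=d['pixels'][...,::-1][180:245,345:407]
s=load('side')['pixels'][...,::-1]; c=s[185:225,255:325]; e=s[210:270,320:385]
R=lambda im,w,h:cv2.resize(im,(w,h),interpolation=cv2.INTER_CUBIC)
o=np.zeros((600,800,3),np.uint8)
o[:250,:450]=R(a,450,250); o[:325,460:770]=R(b,310,325); o[330:530,:350]=R(c,350,200); o[330:600,460:752]=R(e,292,270)
cv2.imwrite('pics/crop1.png',o)
P=cloud(d)
print('axle pts',[world(d,u,v).round(4) for u,v in((250,226),(259,223),(268,220),(290,215),(305,211))])
m=np.zeros((400,640),bool); m[185:242,350:402]=1
def fit(z0,z1,lab):
    k=m&(P[...,2]>z0)&(P[...,2]<z1); q=P[k]; rc=cv2.minAreaRect((q[:,:2]*1000).astype(np.float32)); print(lab,k.sum(),rc,q[:,2].mean())
fit(.006,.018,'base'); fit(.060,.075,'cheeks/top')
k=m&(P[...,2]>.055); print(P[k][:,2].max())
print('edge front',world(d,376,262,0),'case',[world(d,u,v).round(3) for u,v in((250,130),(210,146),(418,140))],world(d,314,166),world(d,240,170),world(d,427,160),world(d,433,242))
S=cloud(load('side'))
for n,Q in(('top',P),('side',S)):
    q=Q.reshape(-1,3); k=(q[:,0]>.2)&(q[:,0]<.75)&(q[:,1]>-.3)&(q[:,1]<.5)&(q[:,2]>.08)
    print(n,k.sum(),np.nanmin(q[k],0) if k.any() else '',np.nanmax(q[k],0) if k.any() else '')
```

```text
axle pts [array([0.47  , 0.2725, 0.009 ]), array([0.4758, 0.2523, 0.0127]), array([0.4817, 0.233 , 0.0111]), array([0.4912, 0.1854, 0.0089]), array([4.994e-01, 1.532e-01, 4.000e-04])]
base 954 ((489.88348388671875, -0.31229400634765625), (80.09413146972656, 96.17532348632812), 81.6232681274414) 0.012156693736767995
cheeks/top 382 ((489.5736083984375, -0.2597370147705078), (55.8799934387207, 49.32614517211914), 81.2330093383789) 0.0666868880510198
0.0784220925213901
edge front [0.38426618 0.00238628 0.        ] case [array([0.648, 0.245, 0.137]), array([0.649, 0.359, 0.003]), array([ 0.648, -0.099,  0.001])] [0.59749726 0.13083006 0.00171787] [0.59382064 0.29378825 0.0008193 ] [ 0.59269868 -0.1022937   0.06422435] [ 0.42420474 -0.11966324  0.01202726]
top 46043 [ 0.40358773 -0.29357599  0.08004423] [0.74998576 0.49998892 0.53664674]
side 25539 [ 0.39337642 -0.29902294  0.08000052] [0.74999236 0.49997689 0.5416157 ]
```

View pics/crop1.png

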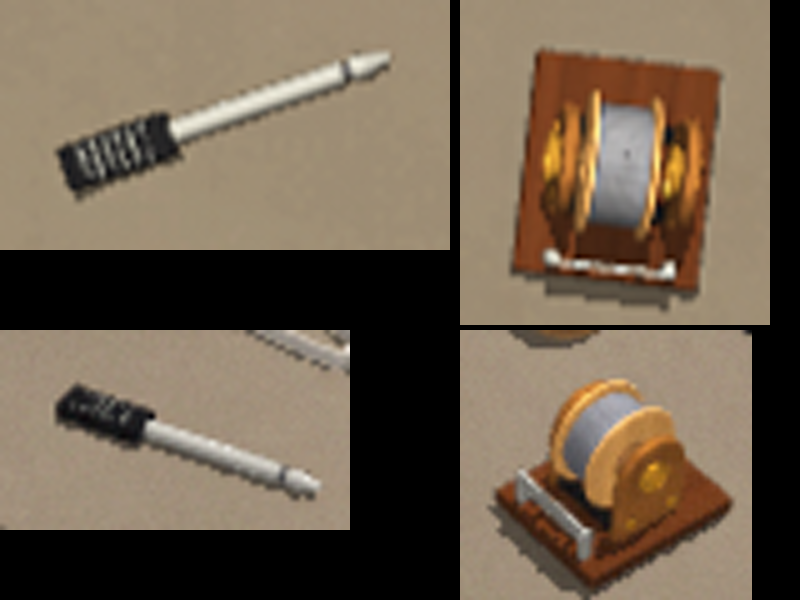

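Run:
```python
from h import *
d=load('top');s=load('side');P=cloud(d);S=cloud(s)
# height map 4cm cells, combined, excluding the arm
q=np.r_[P.reshape(-1,3),S.reshape(-1,3)];q=q[np.isfinite(q).all(1)]
print('max z (cm); rows x .06.. , cols y .70 -> -.20')
for x in np.arange(.06,.70,.04):
    print('%.2f'%x,' '.join('%3d'%(100*t[:,2].max()) if len(t:=q[(abs(q[:,0]-x)<.02)&(abs(q[:,1]-y)<.02)]) else '  .' for y in np.arange(.70,-.22,-.04)))
for u,v in((150,100),(160,150),(170,190),(180,220)): print('post side',S[v,u].round(3))
for u,v in((213,268),(150,275),(100,282),(50,290)): print('top',P[v,u].round(3))
# axle fit from colour
for n,D,box in(('top',d,(240,200,318,238)),('side',s,(262,192,322,222))):
    im=D['pixels'].astype(int);x0,y0,x1,y1=box
    c=im[y0:y1,x0:x1];bg=np.median(c.reshape(-1,3),0);lum=c.sum(2)
    dark=lum<bg.sum()-200; br=(lum>bg.sum()+60)
    lab=lambda m:[(lambda k:k)(cc) for cc in [cv2.connectedComponentsWithStats(m.astype(np.uint8))]][0]
    G=[];
    for m,z in((dark,.009),(br,.006)):
        nn,L,st,_=lab(m);i=1+st[1:,4].argmax();vv,uu=np.nonzero(L==i)
        G.append(np.array([world(D,u+x0,v+y0,z)[:2] for u,v in zip(uu,vv)]))
    A=np.vstack(G);c0=G[0].mean(0);c1=G[1].mean(0);w=c0-c1;w/=np.linalg.norm(w)
    for g,nm in zip(G,('grip','rod')):
        t=(g-c1)@w;print(n,nm,len(g),g.mean(0).round(4),'along',t.min().round(4),t.max().round(4),'minrect',cv2.minAreaRect((g*1000).astype(np.float32)))
    print('yaw',np.arctan2(-w[0],w[1]))
    # rod line fit
    vx=cv2.fitLine(G[1].astype(np.float32),cv2.DIST_HUBER,0,.01,.01).ravel();print(vx)
# side base check
R=np.array([[np.cos(-.147),-np.sin(-.147)],[np.sin(-.147),np.cos(-.147)]])
for o,Q in(('top',P),('side',S)):
    g=Q.reshape(-1,3);k=np.isfinite(g).all(1);g=g[k];k=(abs(g[:,0]-.49)<.06)&(abs(g[:,1])<.06)&(g[:,2]>.008)&(g[:,2]<.015)
    print(o,k.sum(),cv2.minAreaRect((g[k][:,:2]*1000).astype(np.float32)),np.median(g[k][:,2]))
```

```text
max z (cm); rows x .06.. , cols y .70 -> -.20
0.06 -71 -72 -71 -72  46  48  48  51  54  56  58  60 -71 -62 -61   .  34  34  34  34  30 -62 -62
0.10 -71 -71 -72 -71  46  46  34  49  54  57  58  59 -71 -61   0   0   1  32  32  32  30   0 -62
0.14 -71 -72 -72  28  42  47  48  51  55  55 -71 -72 -72   0   0   0   0   1   1   0   0   0   0
0.18 -72 -71 -72 -71  43  52  50 -72 -72 -72 -72 -71 -72 -62 -62 -62 -62 -62 -62 -62 -62 -62 -62
0.22 -71 -71 -72 -71 -72 -71 -71 -71 -71 -72 -71 -71 -72 -71 -72 -72 -71 -71 -71 -72 -71 -72 -72
0.26 -71 -72 -71 -71 -71 -72 -71 -72 -72 -71 -72 -71 -71 -72 -72 -72 -72 -72 -72 -71 -72 -72 -72
0.30 -71 -72 -72 -72 -71 -71 -71 -71 -71 -72 -72 -71 -72 -72 -71 -72 -71 -72 -71 -72 -72 -72 -72
0.34   0   0   0  46  47 -71 -72 -72 -72 -72 -72 -72 -72 -72 -72 -72 -72 -72 -72 -72 -72 -72 -72
0.38   5   5   5  33  46  17  16   0   0   0   0   0   0   0   0   0   0   0   0   1   1   1   1
0.42   5   5   5  44  45  19  17  17   0   4   0   0   0   0   0   0   0   0   3   1   1   1  10
0.46   5   5   5  19  19  19  18  18  19   4   0   1   1   0   0   0   1   7   7   1
[... 1063 characters left out ...]
03
[ 0.30871752 -0.95115376  0.4924373   0.19531302]
side grip 135 [0.4651 0.248 ] along 0.0356 0.0873 minrect ((466.513671875, 247.5635986328125), (29.822193145751953, 53.03254318237305), 15.71292495727539)
side rod 66 [0.4924 0.1932] along -0.0359 0.0389 minrect ((491.8111877441406, 194.2034912109375), (8.03954029083252, 75.72001647949219), 18.286319732666016)
yaw 0.4615455184921729
[ 0.3000551  -0.95392185  0.4924212   0.19320676]
top 910 ((489.8821105957031, -0.3290977478027344), (80.05033874511719, 96.18502807617188), 81.61385345458984) 0.012094571042390923
side 444 ((486.9611511230469, -2.2879905700683594), (81.76565551757812, 98.80494689941406), 81.70452880859375) 0.011798777020679052
```

```bash
cat >> h.py <<'E'
YAW_D=-.147; DC=np.array([.4899,-.0003])
def quat(a): # tool down, jaw axis at angle a from world x
    from scipy.spatial.transform import Rotation as Ro
    c,s=np.cos(a),np.sin(a); return Ro.from_matrix(np.array([[-s,c,0],[c,s,0],[0,0,-1]])).as_quat()
def disp(y,x=0,yaw=YAW_D): # dispenser frame -> world xy
    return DC+np.array([np.cos(yaw)*x-np.sin(yaw)*y,np.sin(yaw)*x+np.cos(yaw)*y])
def st(l=''): print(l,'t',round(r.current_t(),2),r.current_tool_pos().round(4),'F',np.round(r.current_contact_force(),1),'M',np.round(r.current_torque(),2),'op',round(r.current_opening(),3))
E
python3 - <<'E'
from h import *
r.current_tool_pos(); q=quat(.314); g=np.array([.472,.2548])
r.move_to([.20,.40,.25],q); st()
r.move_to([*g,.10],q); r.set_gripper(.5); st()
r.move_linear([*g,.0235],vel=.08); st('down')
r.set_gripper(0,60); st('grip')
d=snap('top');save(d,'grip_t.png',(220,150,340,250),5)
E
```

```text
t 0.87 [0.2    0.4005 0.2502] F [ 0.2 -1.1  0.9] M [ 0.02 -0.02  0.01] op 0.997
 t 2.65 [0.4719 0.2549 0.1001] F [ 0.5  0.5 -0.5] M [-0.01 -0.02 -0.02] op 0.499
down t 3.76 [0.4723 0.2549 0.0239] F [-0.2  0.7  0.1] M [ 0.06  0.03 -0.03] op 0.501
grip t 4.09 [0.4723 0.255  0.0242] F [-1.3 -0.7  6.6] M [-0.13  0.24  0.03] op 0.214
```

View pics/grip_t.png

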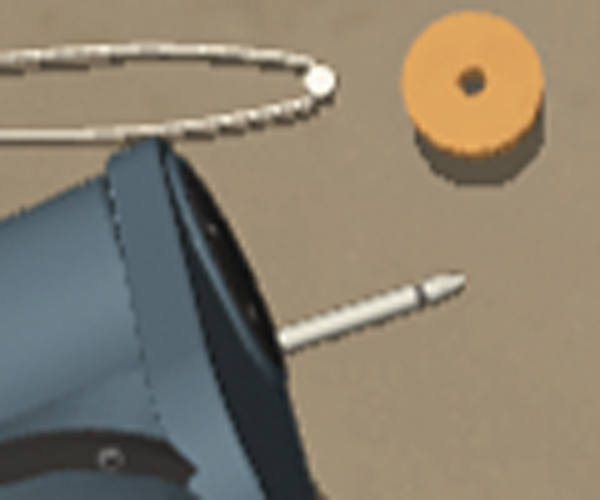

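The gripper holds the grip, with the nose at top-view pixel (312.8,206.2), unchanged. Next I lift, align and look.

Run:
```python
from h import *
p=r.current_tool_pos(); r.move_linear([p[0],p[1],.11],vel=.12); st('lift')
g=disp(33+25+100+20)
r.move_to([*g,.10],quat(YAW_D)); r.move_linear([*g,.0652],vel=.1); r.sleep(.2); st('pre')
d=snap('top');s=snap('side')
a=cv2.resize(d['pixels'][185:245,310:400,::-1],(720,480)[:2] if 0 else (450,300),interpolation=cv2.INTER_CUBIC)
b=cv2.resize(s['pixels'][185:275,270:390,::-1],(720,540),interpolation=cv2.INTER_CUBIC)
cv2.imwrite('pics/pre_s.png',b)
cv2.imwrite('pics/pre_t.png',cv2.resize(d['pixels'][190:240,300:400,::-1],(800,400),interpolation=cv2.INTER_CUBIC))
def show(y,z=.046): return [np.round(pix(D,[*disp(y),z]),1) for D in(d,s)]
for y in(33,53,73,-30): print(y,show(y/1 if 0 else y*1e-3))
```

```text
lift t 5.02 [0.4719 0.2548 0.1094] F [ 0.   0.3 -1.3] M [ 0.05  0.06 -0.  ] op 0.208Traceback (most recent call last):
  File "<stdin>", line 4, in <module>
cell.PlanningError: the arm cannot take that pose within its joint ranges
```

Disp() takes metres, and I passed mm. I'll fix that.

Run:
```python
from h import *
g=disp(.178)
r.move_to([*g,.10],quat(YAW_D)); r.move_linear([*g,.0652],vel=.1); r.sleep(.2); st('pre')
d=snap('top');s=snap('side')
cv2.imwrite('pics/pre_s.png',cv2.resize(s['pixels'][185:275,270:390,::-1],(720,540),interpolation=cv2.INTER_CUBIC))
cv2.imwrite('pics/pre_t.png',cv2.resize(d['pixels'][190:240,300:400,::-1],(800,400),interpolation=cv2.INTER_CUBIC))
for y in(.033,.053,.073,.093,.113,-.03): print(y,[np.round(pix(D,[*disp(y),.046]),1) for D in(d,s)])
```

```text
pre t 6.17 [0.5163 0.176  0.0658] F [-0.1  0.1 -1.3] M [ 0.07 -0.01 -0.04] op 0.209
0.033 [array([362. , 210.4]), array([345.7, 226.4])]
0.053 [array([352.4, 209.2]), array([340.3, 221.8])]
0.073 [array([342.8, 208.1]), array([335. , 217.2])]
0.093 [array([333.2, 207. ]), array([329.9, 212.8])]
0.113 [array([323.6, 205.9]), array([324.8, 208.4])]
-0.03 [array([392.2, 213.9]), array([363.4, 241.7])]
```

View pics/pre_t.png

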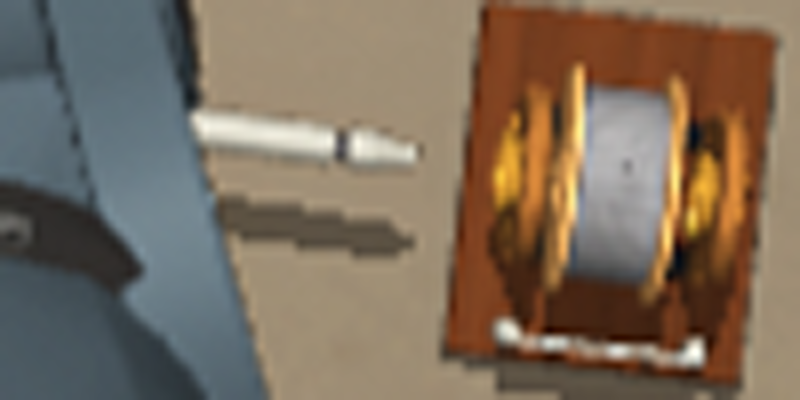

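View pics/pre_s.png

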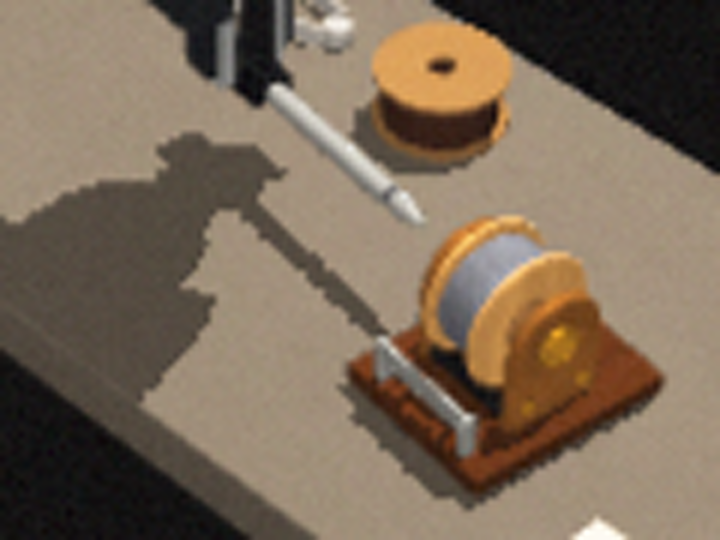

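The nose reads top (352.1,209.1) and side (340.5,222.0). The predictions were (352.4,209.2) and (340.3,221.8), and the groove matches too, so the axle in hand agrees with the model. Next I'll check the dispenser model against both views with an overlay.

Run:
```python
from h import *
o=[]
for n,b in(('top',(345,183,409,243)),('side',(325,213,389,273))):
    D=load(n);k=6;x0,y0,x1,y1=b
    im=cv2.resize(np.ascontiguousarray(D['pixels'][y0:y1,x0:x1,::-1]),None,fx=k,fy=k,interpolation=cv2.INTER_CUBIC)
    def line(pts,c):
        q=np.array([pix(D,[*disp(y,x),z]) for x,y,z in pts]);q=((q-[x0,y0]+.5)*k).round().astype(np.int32)
        cv2.polylines(im,[q],True,c,1)
    line([(-.048,-.04,.012),(.048,-.04,.012),(.048,.04,.012),(-.048,.04,.012)],(255,255,0))
    t=np.linspace(0,2*np.pi,40)
    for y,c in((.033,(0,255,0)),(-.03,(255,0,255))): line([(.012*np.cos(a),y,.046+.012*np.sin(a)) for a in t],c)
    a=np.linspace(0,np.pi,20)
    line([(-.022,-.028,.012)]+[(-.022*np.cos(b),-.028,.046+.022*np.sin(b)) for b in a]+[(.022,-.028,.012)],(255,0,0))
    o.append(im)
cv2.imwrite('pics/ov.png',np.hstack(o))
```

```text
(no output)
```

View pics/ov.png

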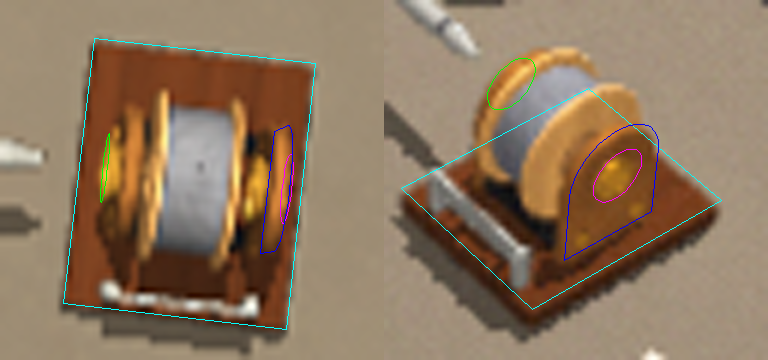

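The overlay matches the top view. In the side view the model sits about 0.5 px (under 1 mm) up and to the right, so I shift x by -0.4 mm. Now I insert in small steps, watching the force and yielding sideways.

```bash
cat > ins.py <<'E'
from h import *
import sys
ya,yb=float(sys.argv[1]),float(sys.argv[2]); off=np.array([float(sys.argv[3]),float(sys.argv[4])]) # lateral x, z offsets
ex=np.array([np.cos(YAW_D),np.sin(YAW_D),0]); ey=np.array([-np.sin(YAW_D),np.cos(YAW_D),0])
F0=np.array([-.1,.1,-1.3])
for y in np.arange(ya,yb-1e-6,-.004):
    r.move_linear([*disp(y,off[0]),.0650+off[1]],vel=.04)
    F=np.mean([r.current_contact_force() for _ in range(3)],0)-F0
    a,l,v=F@ey,F@ex,F[2]; print(round(y,3),'axial %.1f lat %.1f vert %.1f'%(a,l,v),off.round(4))
    if abs(l)>2: off[0]+=np.clip(l*1e-4,-4e-4,4e-4)
    if abs(v)>2: off[1]+=np.clip(v*1e-4,-4e-4,4e-4)
    if abs(a)>6 or abs(l)>10 or abs(v)>10: print('STOP');break
st('end')
E
python3 ins.py .170 .126 -.0004 0
```

```text
0.17 axial -0.2 lat -0.2 vert 0.7 [-0.0004  0.    ]
0.166 axial 0.9 lat 0.4 vert 0.3 [-0.0004  0.    ]
0.162 axial 0.4 lat 0.7 vert -0.4 [-0.0004  0.    ]
0.158 axial -0.0 lat 0.3 vert 0.2 [-0.0004  0.    ]
0.154 axial -0.0 lat -0.1 vert 0.6 [-0.0004  0.    ]
0.15 axial -0.9 lat 0.8 vert 0.2 [-0.0004  0.    ]
0.146 axial -0.1 lat 1.4 vert 1.0 [-0.0004  0.    ]
0.142 axial -0.6 lat -0.4 vert 0.9 [-0.0004  0.    ]
0.138 axial 0.1 lat -0.1 vert -0.2 [-0.0004  0.    ]
0.134 axial -0.2 lat 0.2 vert 0.1 [-0.0004  0.    ]
0.13 axial -0.5 lat -0.6 vert 0.1 [-0.0004  0.    ]
0.126 axial -0.3 lat -0.2 vert 0.8 [-0.0004  0.    ]
end t 9.37 [0.5079 0.1242 0.065 ] F [-0.4 -0.2 -0.5] M [ 0.06 -0.   -0.03] op 0.21
```

The nose is at about y=+1 mm, past the left bushing, without contact. I continue.

```bash
python3 ins.py .122 .066 -.0004 0
python3 - <<'E'
from h import *
d=snap('top');s=snap('side')
cv2.imwrite('pics/fin.png',np.hstack([cv2.resize(D['pixels'][y:y+60,x:x+80,::-1],(400,300),interpolation=cv2.INTER_CUBIC) for D,x,y in((d,345,185),(s,320,210))]))
for y in(-.039,-.059,-.03): print(y,[np.round(pix(D,[*disp(y,-.0004),.046]),1) for D in(d,s)])
E
```

```text
0.122 axial 0.2 lat -0.5 vert -0.3 [-0.0004  0.    ]
0.118 axial -0.7 lat 0.2 vert 0.2 [-0.0004  0.    ]
0.114 axial -0.1 lat 0.1 vert 1.4 [-0.0004  0.    ]
0.11 axial -0.6 lat 0.1 vert 1.4 [-0.0004  0.    ]
0.106 axial 0.9 lat -0.0 vert 0.9 [-0.0004  0.    ]
0.102 axial -0.2 lat 0.1 vert 0.8 [-0.0004  0.    ]
0.098 axial -0.9 lat 0.3 vert 0.5 [-0.0004  0.    ]
0.094 axial 0.1 lat 0.3 vert 0.8 [-0.0004  0.    ]
0.09 axial -0.3 lat 0.2 vert 0.4 [-0.0004  0.    ]
0.086 axial -0.3 lat -0.2 vert 1.0 [-0.0004  0.    ]
0.082 axial -0.5 lat 0.3 vert 0.4 [-0.0004  0.    ]
0.078 axial -0.1 lat 0.1 vert -0.0 [-0.0004  0.    ]
0.074 axial -0.0 lat 0.1 vert 0.9 [-0.0004  0.    ]
0.07 axial -0.6 lat -0.1 vert 1.2 [-0.0004  0.    ]
0.066 axial 0.2 lat -0.1 vert 0.4 [-0.0004  0.    ]
end t 13.12 [0.4992 0.0649 0.065 ] F [-0.2  0.3 -0.9] M [ 0.   -0.02 -0.06] op 0.206
-0.039 [array([396.5, 214.6]), array([365.9, 244. ])]
-0.059 [array([406.2, 215.8]), array([371.8, 249.2])]
-0.03 [array([392.2, 214.1]), array([363.2, 241.8])]
```

View pics/fin.png

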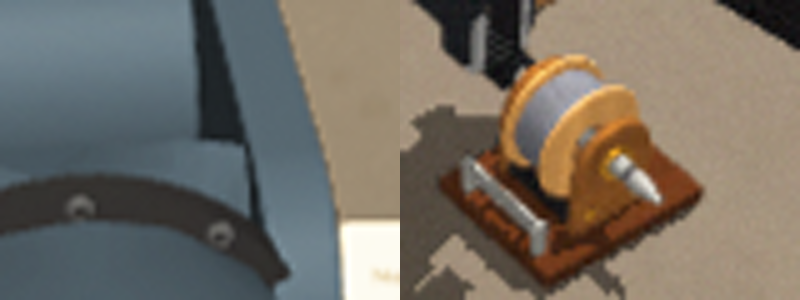

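The axle stands out of the right bushing. In the side view the nose is at about (371,250) and the groove at about (366,244), against predictions of (371.8,249.2) and (365.9,244.0), with bare rod visible between groove and bushing. Forces are near zero, so I hand in.

Run:
```python
from h import *
st(); r.hand_in()
```

```text
t 13.22 [0.4992 0.065  0.065 ] F [ 0.3 -0.  -0.7] M [ 0.06 -0.04  0.01] op 0.212
the job is handed in; nothing more can be done
```

The axle is threaded through the left bushing, the spool and the right bushing, and the arm is still gripping it. I handed the job in at 13.2 s. I gripped it at 60 N by the flat black grip, lined it up, and pushed it in by 4 mm steps. Axial and sideways force readings stayed under about 1.5 N throughout, well below the 20 N limit.

- **Groove:** By the calculated position, the middle of the groove is about 9 mm outside the right bushing. The shoulder is about 8 mm short of the left rim. The last side view shows bare rod between bushing and groove, with nose and groove within about 1 px (roughly 1.5 mm) of where they should be.
- **Less certain:** The side camera placed the dispenser about 1 mm off from the top camera, so I shifted the path by -0.4 mm in x; no contact showed. In the last pictures the arm hid the dispenser from the top camera, so the final check rests on the side view and the force readings.
- **Other things:** I touched nothing else on purpose, and no force reading pointed to a collision. I did not take a final picture to check each bystander. One early move was refused because of a units slip of mine, and nothing moved.

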